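# Reset the length stop to the flagged notch

## Robot

A 6-joint arm with a two-finger parallel gripper is mounted at the origin on a cart in front of the work surface, level with it; the furniture and walls round the work are solid. World frame = base frame: x ahead of the robot, y to its left, z up, the work surface at z = 0. Lengths are in m, angles in rad, forces in N, time in s.
With the tool pointing down it reaches from about 0.325 to 0.9 m from the base axis. Payload 6.1 kg.
Tool frame: the origin (TCP) lies midway between the tips of the shut fingers; the grasp point (between the pads) lies behind it (r.grip_point_offset is the z of the grasp point in the tool frame, in m); z points along the fingers, y is the line along which they close (so a half turn about z gives the same grasp; the last joint's range is limited). The gripper opens to 87 mm and grips with 3 to 60 N. Pads are 19 mm wide; open, the fingers measure 117 mm over their backs; the gripper's body (75 mm by 190 mm) begins 51 mm behind the grasp point.
Start: joints at [-0.126, 0.22, 1.526, -0, 1.395, -0.126], TCP at [0.625, -0, 0.223] pointing down, gripper open.
Joint ranges: [-2.98, 2.98], [-0.91, 2.08], [0.09, 2.57], [-1.24, 4.39], [0.2, 2.65], [-2.68, 2.68]. Speed limits (rad/s): [2.57, 2.57, 3.01, 3.14, 3.14, 3.14].

## Interface

Orientations are given as a 3x3 rotation matrix whose columns are the frame's x, y, z axes.
In Python, from plant import r gives the robot as it stands. The module is installed in compiled form; this text tells all that it offers.
- The arm moves only by the shell command python3 -m jog 'ROWS' [OPENING] [FORCE]. ROWS is JSON, a list of rows, each an object of numbers: "tx", "ty", "tz": the shift along the tool's x, y, z in m; "roll": the turn about the tool's z in rad. In form: [{"tx": .., "ty": .., "tz": .., "roll": ..}, ...]. A call has 1 to 12 rows; each row is the pose to reach, as a shift and turn from the pose commanded when the call began, along the tool's axes at that moment; what a row does not reach only later rows make up. A row lasts 1/10 s, in which the tool goes at most 50 mm and 8.59 degrees, less where a joint would pass 70% of its speed; a pose out of reach is approached as far as the arm can. A call with a gripper value outside its range is refused whole. OPENING is the finger opening in m, from 0 to 0.087, set as the call begins (- or left out, the last holds). The fingers move at their own pace and stop on an object; FORCE is the grip in N (left out, the last holds). Time passes only in rows, so rows that repeat a pose let the fingers close. It gives the time, the measured TCP pose, the force, the opening and the grip force at its end, in the units of the state.
- r.read_state(): the state, without advancing time (a new reading comes with each control period).
- r.capture(name): name is "scene" or "side" or "wrist"; returns a dict with "color" (420x560x3 uint8, blue, green, red), "K" (3x3 intrinsics, pixels), "world_from_camera" (4x4, takes a point from camera to world coordinates). Camera axes: x right, y down, z forward; pixel columns grow to the right and rows downward; lengths in m; the calibration is good to about 2 mm. A picture is of the moment at which its call begins. There is no depth.
- r.hand_in(): hands the job in; it is judged then, once.
The state is a dict: "t": time; "joints": joint angles; "qd": joint speeds; "joint_torque": joint torques, N m; "tcp_pos": TCP position; "ee_rot": TCP orientation; "wrist_force": force on the tool from outside, world axes, zero at the start; "moment": the same for the moment, N m; "width": opening from 0.0 (shut) to 1.0 (fully open); "gripper_force": force on a finger pad.
Only numpy, scipy, OpenCV 4.12 (cv2) and the standard library are available. Lean on these libraries where they do the work, as an engineer would, in place of code of your own. Each camera call takes 0.05 s, during which the arm holds its last target. There are 200 camera calls.

## Task

Reset the blue length stop on the grey jig: squeeze its red release lever against the fixed grip plate and, keeping it squeezed all the way, slide the stop along its rail to the notch marked by the yellow flag, then let go so that the pawl drops fully home in that notch. The flag only shows which notch is meant; the notch itself lies up to 15 mm to one side of it or the other, so feel for it gently and never force the pawl against the teeth. Leave the other things on the table alone.

Things in the scene. Friction and masses are not known exactly. Their poses are not given: they have to be found in the camera images.
- jig: Length-stop jig fixed to the table: grey base 170 x 400 x 12 mm with steel guide bar, plywood bed and aluminium fence. Origin on the table under the bar's middle; x points across the bar, away from the lever side, y along the bar, z up. Base from x = -75 to +95 mm; nothing on the base itself stands above z = 46 mm.
- strip_mid (a point): Middle of the guide bar's front (x = -22 mm, z = 26 mm of the jig). Here runs a steel strip: 11 mm wide, 5 mm deep notches 40 mm apart along y, between 29 mm flat lands, top at z = 32 mm. The strip can be shifted and where it sits is not reported: one notch lies 5 to 15 mm along y from each flag, on either side of it, and no other within 25 mm.
- stop_carriage: Blue length stop sliding along the jig's y, 50 mm long in y, about 1 N friction, travel 140 mm either side of the middle. Axes as the jig; y = 0 is the middle of the stop and of its pawl, z = 0 the table. It starts near the middle, pawl in a notch or resting on a land. Body up to z = 49 mm, lever's pivot ears to 64 mm, grip plate and lever paddle above.
- grip_point (a point): Where to squeeze, along x: midway between the outer faces of the fixed grip plate and the squeezed paddle; x = -6, y = 0, z = 105 mm of the stop. Plate: upright, 36 mm wide in y, 8 thick, outer face x = +16, top z = 128. Paddle: 36 mm wide, top z = 126; at z = 105 outer face x = -40 released, -28 squeezed: 56 mm over both released, 44 squeezed.
- release_lever (a joint): Red lever's angle, rad, on a spring hinge along y at x = -24, z = 56 mm of the stop. 0: released, pawl fully home in a notch; about 0.15: pawl resting on a land; 0.24: fully squeezed, pawl over 2 mm clear of the lands. Spring: about 5 N at the paddle at 0, 9 N at the end; let go, it brings the pawl down.
- pawl (a point): Pawl at the lever's foot, 30 mm below the hinge: 8 mm wide in an 11 mm notch (1.5 mm play either way), square-sided, cannot be pushed out of a notch sideways. Let down on a land it slides lightly: 2 to 5 N pushes the stop along. Forcing it against the strip with over 22 N is harmful.
- yellow_flag: Yellow flag clipped on the front edge of the jig's base, 12 mm wide, 18 mm high, x = -60 mm of the jig; its y along the jig marks the wanted notch, to within 15 mm. White, blue and green flags of the same shape mark other notches.
- wood_offcut: Pine offcut lying on the table, 45 x 140 x 19 mm, bystander. Origin under its middle.
- sanding_block: Blue sanding block, 66 x 118 x 47 mm, bystander. Origin under its middle.
- putty_tin: Small red tin, 78 mm across, 78 mm high, bystander. Origin under its middle.
- bracket: Bent steel bracket, 50 x 70 x 30 mm, bystander. Origin under its middle.

How it is judged:
On the way, in this order (a step that is already met when the one before it is completed fails the run):
1. the lever is squeezed, pawl clear of the teeth, with the stop still where it was (value of joint release_lever above 0.19 rad and distance of grip_point from where it was at the start of the episode below 0.012 m), for 0.1 s.
2. the stop has been brought to within 30 mm of the yellow flag (along the rail) (y of yellow_flag in the frame of stop_carriage between -0.03 and 0.03 m).
At the end, for the whole second after the job is handed in: The stop stands at rest within 19 mm (along the rail) of the yellow flag with its pawl fully home in the notch there: release lever below 0.04 rad (value of joint release_lever below 0.04 rad and y of yellow_flag in the frame of stop_carriage between -0.019 and 0.019 m and linear speed of stop_carriage below 0.01 m/s); the robot touches nothing.
It fails at once if the pawl is not held clear while the stop travels (lever under 0.16 rad, more than 15 mm from the start and more than 32 mm from the yellow flag along the rail) (value of joint release_lever below 0.16 rad and distance of grip_point from where it was at the start of the episode above 0.015 m and (y of yellow_flag in the frame of stop_carriage above 0.032 m or y of yellow_flag in the frame of stop_carriage below -0.032 m)).
It fails at once if the pawl is forced against the notched strip with more than 22 N (contact force between stop_carriage and jig above 22 N).
It fails at once if a bystander is moved more than 20 mm (distance of any of wood_offcut, sanding_block, putty_tin, bracket from where it was at the start of the episode above 0.02 m).
It also fails if it takes over 48 s, if anything falls off the work surface, if the arm or the gripper's body presses on something with over 40 N, if the wrist force passes 120 N, or if a joint passes its speed limit or range.

## Working session

There is one attempt and no reset: what is moved stays moved. The work goes in short steps, Python scripts to look and compute and a shell command to move; the robot and the scene stay as the last step left them, time stands still between calls to the robot, and variables do not carry over. Pictures are saved under pics/ and viewed, at most 10 in all, crops included, and the job is handed in when it is done.

```bash
mkdir -p pics
python3 - <<'E'
from plant import r
import cv2,numpy as np,pickle
d={}
for n in("scene","side"):
    c=r.capture(n);d[n]=c;cv2.imwrite(f"pics/{n}0.png",c["color"]);print(n,c["K"].tolist(),np.round(c["world_from_camera"],3).tolist())
pickle.dump(d,open("c0.pkl","wb"))
s=r.read_state();print(s["t"],s["tcp_pos"],np.round(s["ee_rot"],3).tolist(),s["wrist_force"],r.grip_point_offset)
E
```

```text
scene [[432.017361134738, 0.0, 275.9540871876099], [0.0, 432.017361134738, 203.75627716462884], [0.0, 0.0, 1.0]] [[0.879, -0.314, 0.359, 0.15], [-0.477, -0.577, 0.664, -0.734], [-0.001, -0.754, -0.656, 0.835], [0.0, 0.0, 0.0, 1.0]]
side [[437.9666422727912, 0.0, 284.8407610050503], [0.0, 437.9666422727912, 216.5261721332924], [0.0, 0.0, 1.0]] [[-0.998, -0.031, 0.047, 0.504], [-0.056, 0.405, -0.913, 1.074], [0.009, -0.914, -0.406, 0.556], [0.0, 0.0, 0.0, 1.0]]
0.1 [6.24437273e-01 6.81362622e-05 2.21552961e-01] [[-0.0, 1.0, -0.002], [1.0, 0.0, 0.0], [0.0, -0.002, -1.0]] [-0.08372469 -0.63275907  0.21247867] -0.0187
```

View pics/scene0.png

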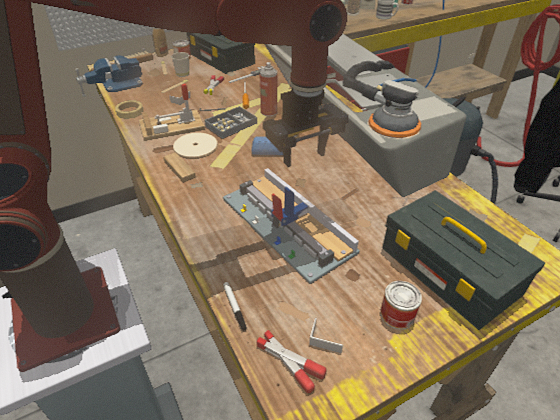

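View pics/side0.png

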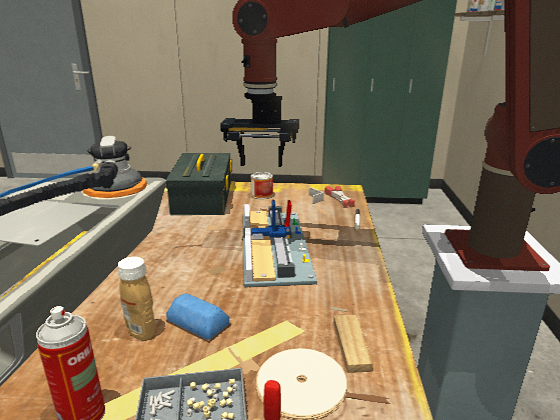

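The jig sits at scene px ~(290,225), stop at ~(283,205), flags along the front edge. Enlarge both.

Run:
```python
import cv2,pickle
d=pickle.load(open("c0.pkl","rb"))
a=d["scene"]["color"][160:285,215:365];cv2.imwrite("pics/a.png",cv2.resize(a,None,fx=4.8,fy=4.8,interpolation=2))
b=d["side"]["color"][190:295,235:335];cv2.imwrite("pics/b.png",cv2.resize(b,None,fx=5.6,fy=5.6,interpolation=2))
```

```text
(no output)
```

View pics/a.png

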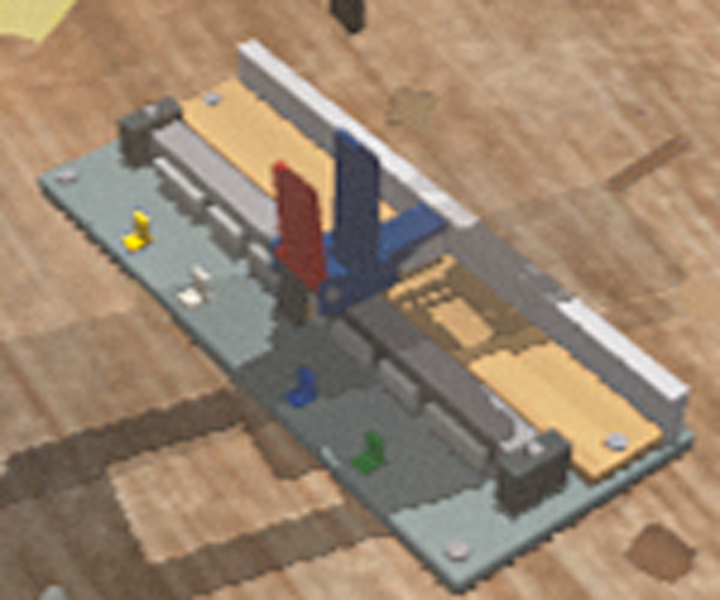

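View pics/b.png

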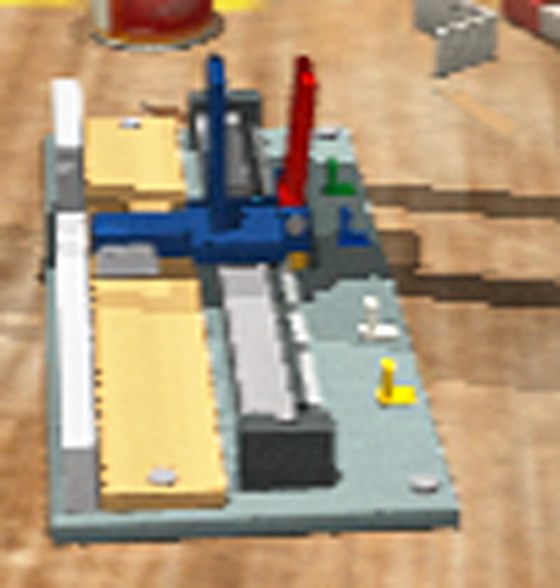

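Scene crop: base corners (40,180), (458,582), (690,435), yellow flag (142,228), plate top (358,140), paddle top (283,168). Side crop: corners (458,514), (55,527), yellow flag (387,377), plate top (215,58), paddle top (304,62). Fit the jig pose and stop position.

```bash
cat > h.py <<'E'
import pickle,numpy as np,cv2
from scipy.optimize import least_squares
def proj(c,P):
    T=np.linalg.inv(c["world_from_camera"]);p=T[:3,:3]@P+T[:3,3];q=c["K"]@p;return q[:2]/q[2]
def ray(c,u,v):
    T=np.array(c["world_from_camera"]);d=T[:3,:3]@np.linalg.solve(c["K"],[u,v,1]);return T[:3,3],d
def onplane(c,u,v,z):
    o,d=ray(c,u,v);return o+d*(z-o[2])/d[2]
def j2w(p,P):
    x,y,a=p[:3];return np.array([x+np.cos(a)*P[0]-np.sin(a)*P[1],y+np.sin(a)*P[0]+np.cos(a)*P[1],P[2]])
E
python3 - <<'E'
from h import *
d=pickle.load(open("c0.pkl","rb"))
A=lambda u,v:("scene",215+u/4.8,160+v/4.8); B=lambda u,v:("side",235+u/5.6,190+v/5.6)
# obs: point, pixel, depends: 0 none,1 stop y,2 flag y
O=[((-.075,.2,.012),A(40,180),0),((-.075,-.2,.012),A(458,582),0),((.095,-.2,.012),A(690,435),0),((-.075,.2,.012),B(458,514),0),((.095,.2,.012),B(52,527),0),
((.012,0,.128),A(358,140),1),((.012,0,.128),B(215,58),1),((-.048,0,.126),B(304,62),1),((-.048,0,.126),A(283,168),1),
((-.06,0,.022),A(142,228),2),((-.06,0,.022),B(387,377),2)]
def f(p):
    e=[]
    for P,(n,u,v),k in O:
        P=np.array(P);P[1]+=[0,p[3],p[4]][k];e+=list(proj(d[n],j2w(p,P))-[u,v])
    return np.array(e)
s=least_squares(f,[.65,0,0,0,.1],loss="soft_l1");p=s.x
print(p,np.degrees(p[2]));print(np.round(f(p).reshape(-1,2),1).tolist())
print("grip",j2w(p,np.array([-.006,p[3],.105])))
pickle.dump(p,open("p.pkl","wb"))
E
```

```text
[ 0.58055104  0.01945531  0.15961211 -0.00887866  0.10763371] 9.145100491550625
[[-1.8, -1.3], [0.0, -0.5], [1.3, -1.6], [-0.6, -1.9], [-1.9, -0.6], [-0.0, 0.6], [-1.8, 0.5], [5.0, -0.2], [-2.9, 4.5], [-1.4, 0.5], [0.0, -0.4]]
grip [0.57603844 0.0097359  0.105     ]
```

The paddle sits further in than at rest, so the pawl is probably on a land. I'll move above the stop and use the wrist camera to refine.

```bash
python3 -m jog '[{"tx":0.003,"ty":-0.016,"roll":-0.06},{"tx":0.007,"ty":-0.032,"roll":-0.12},{"tx":0.01,"ty":-0.048,"roll":-0.16},{"tx":0.01,"ty":-0.048,"roll":-0.16},{"tx":0.01,"ty":-0.048,"roll":-0.16}]' 0.087
python3 - <<'E'
from plant import r
import cv2,numpy as np,pickle
c=r.capture("wrist");pickle.dump(c,open("w1.pkl","wb"));cv2.imwrite("pics/w1.png",cv2.resize(c["color"],None,fx=1.4,fy=1.4,interpolation=2));print(np.round(c["world_from_camera"],3).tolist(),c["K"][0])
E
```

```text
[[1.0, 0.001, -0.002, 0.626], [0.0, -0.964, -0.266, 0.073], [-0.002, 0.266, -0.964, 0.384], [0.0, 0.0, 0.0, 1.0]] [337.08423011   0.         281.14346688]invalid input
```

View pics/w1.png

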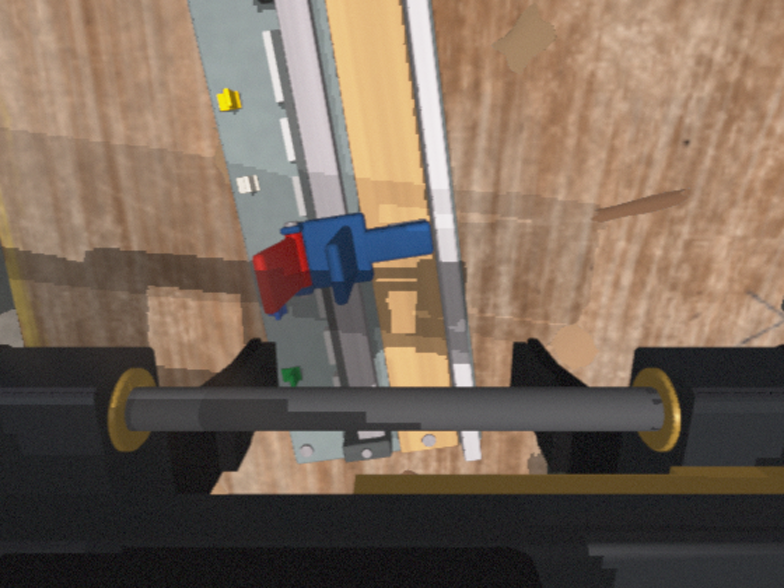

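The wrist view (scale 1.4; the jog itself was refused, presumably for a missing key) shows notch gaps near (285,111) and (297,169), the yellow flag at (229,100), the base front edge running (190,0)–(298,460), and plate and paddle tops at about (343,262) and (270,285). I'll measure these in the jig frame.

```bash
python3 - <<'E'
from h import *
c=pickle.load(open("w1.pkl","rb"));p=pickle.load(open("p.pkl","rb"))
def J(u,v,z):
    w=onplane(c,u/1.4,v/1.4,z);q=w[:2]-p[:2];a=p[2];return np.round(w,4),np.round([np.cos(a)*q[0]+np.sin(a)*q[1],-np.sin(a)*q[0]+np.cos(a)*q[1]],4)
for n,u,v,z in [("edge top",190,0,.012),("corner -75,-200",298,462,.012),("notch Y",284,111,.032),("notch next",296,169,.032),("yellow",230,91,.03),("yellow bot",230,106,.012),("white",248,178,.03),("plate top far",340,228,.128),("plate top near",345,300,.128),("paddle corner tl",255,258,.126),("paddle bl",268,312,.126)]:print(n,*J(u,v,z))
im=c["color"][0:230,130:330];cv2.imwrite("pics/w1c.png",cv2.resize(im,None,fx=2.6,fy=2.6,interpolation=2))
E
python3 -m jog '[{"tx":0.003,"ty":-0.016,"tz":0.0,"roll":-0.06},{"tx":0.007,"ty":-0.032,"tz":0.0,"roll":-0.12},{"tx":0.01,"ty":-0.048,"tz":0.0,"roll":-0.16},{"tx":0.01,"ty":-0.048,"tz":0.0,"roll":-0.16},{"tx":0.01,"ty":-0.048,"tz":0.0,"roll":-0.16}]'
```

```text
edge top [0.4828 0.1834 0.012 ] [-0.0704  0.1774]
corner -75,-200 [ 0.5385 -0.1884  0.012 ] [-0.0746 -0.1985]
notch Y [0.5485 0.1086 0.032 ] [-0.0174  0.0931]
notch next [0.5548 0.0693 0.032 ] [-0.0175  0.0533]
yellow [0.5112 0.1219 0.03  ] [-0.0522  0.1122]
yellow bot [0.5044 0.1141 0.012 ] [-0.0601  0.1055]
white [0.519  0.0629 0.03  ] [-0.0539  0.0527]
plate top far [0.5964 0.0395 0.128 ] [0.0189 0.0173]
plate top near [ 0.598  -0.0012  0.128 ] [ 0.014  -0.0232]
paddle corner tl [0.5484 0.0225 0.126 ] [-0.0313  0.0081]
paddle bl [ 0.5534 -0.009   0.126 ] [-0.0314 -0.0238]
t: 0.65
tcp_pos: [0.5772, 0.01, 0.2226]
ee_rot: [[-0.158, 0.987, 0.0], [0.987, 0.158, -0.0], [-0.0, 0.0, -1.0]]
wrist_force: [0.1, -0.1, -0.5]
width: 1.001
gripper_force: 0.0
```

View pics/w1c.png

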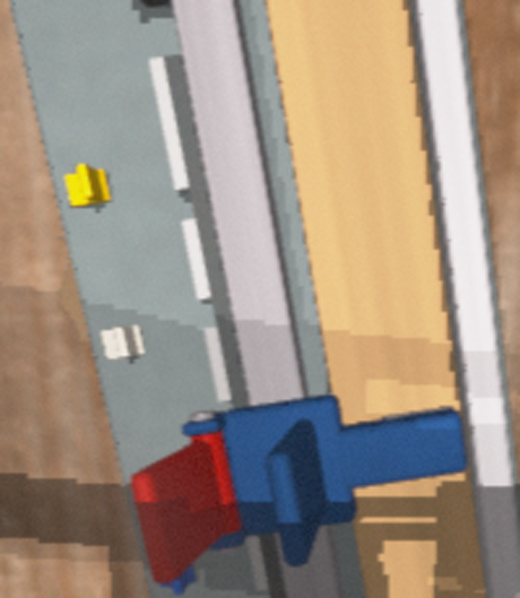

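Notch gaps lie at jig y ≈ 0.093 and 0.053 (40 mm apart, as they must be). The yellow flag is at ≈ 0.107 and the stop at ≈ -0.007, on a land. So the wanted notch is about 14 mm to the -y side of the flag. One more look from here to centre x before descending.

Run:
```python
from plant import r
import cv2,numpy as np,pickle
c=r.capture("wrist");pickle.dump(c,open("w2.pkl","wb"));cv2.imwrite("pics/w2.png",cv2.resize(c["color"][20:270,160:410],None,fx=2.4,fy=2.4,interpolation=2));print(np.round(c["world_from_camera"],3).tolist())
```

```text
[[0.987, 0.153, 0.042, 0.567], [0.159, -0.952, -0.263, 0.082], [-0.0, 0.266, -0.964, 0.385], [0.0, 0.0, 0.0, 1.0]]
```

View pics/w2.png

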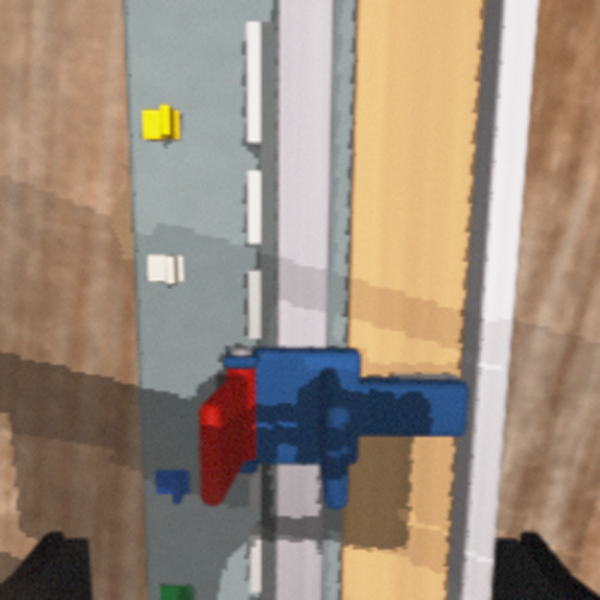

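Wrist crop (2.4×, offset 160,20): notch centres (254,157) and (254,257), yellow flag upright (167,122), plate top spanning u 326–348 and v 410–507, paddle top outer edge u≈203, v 407–503.

Run:
```python
from h import *
from plant import r
c=pickle.load(open("w2.pkl","rb"))
s=r.read_state();R=s["ee_rot"];t=s["tcp_pos"];print(t)
def T(u,v,z):
    w=onplane(c,160+u/2.4,20+v/2.4,z);return np.round(((w-t)@R)*1000,1)
for n,u,v,z in [("edge top",127,0,.012),("edge bot",147,590,.012),("strip in top",262,30,.032),("strip in low",262,335,.032),("notch Y",254,157,.032),("notch2",254,257,.032),("land end",254,540,.032),("yellow bot",160,140,.012),("yellow top",164,105,.03),("plate far R",348,410,.128),("plate near R",348,507,.128),("plate near L",326,507,.128),("paddle far",203,408,.126),("paddle near",203,503,.126)]:print(n,T(u,v,z))
```

```text
[0.57749501 0.00987727 0.22265045]
edge top [165.8 -66.9 210.6]
edge bot [-100.2  -71.1  210.6]
strip in top [150.2 -10.4 190.6]
strip in low [ 29.9 -11.5 190.6]
notch Y [102.9 -14.1 190.6]
notch2 [ 62.9 -14.6 190.6]
land end [-65.5 -16.1 190.7]
yellow bot [111.5 -55.6 210.6]
yellow top [123.  -50.6 192.6]
plate far R [17.4 19.7 94.7]
plate near R [-15.9  20.3  94.7]
plate near L [-15.9  12.9  94.7]
paddle far [ 17.6 -27.7  96.6]
paddle near [-15.2 -28.6  96.6]
```

The stop centre is at tool x ≈ +1 mm and the grip centre at tool y ≈ -2 mm. Roll needs about +0.012, tz 0.136, and travel to the notch is ≈ 102 mm. Descending.

```bash
python3 -m jog '[{"tx":0.001,"ty":-0.002,"tz":0.02,"roll":0.012},{"tx":0.001,"ty":-0.002,"tz":0.045,"roll":0.012},{"tx":0.001,"ty":-0.002,"tz":0.07,"roll":0.012},{"tx":0.001,"ty":-0.002,"tz":0.095,"roll":0.012},{"tx":0.001,"ty":-0.002,"tz":0.12,"roll":0.012},{"tx":0.001,"ty":-0.002,"tz":0.136,"roll":0.012},{"tx":0.001,"ty":-0.002,"tz":0.136,"roll":0.012},{"tx":0.001,"ty":-0.002,"tz":0.136,"roll":0.012}]' 0.087; python3 -m jog '[{"tx":0,"ty":0,"tz":0,"roll":0},{"tx":0,"ty":0,"tz":0,"roll":0}]' 0.060 5;python3 -m jog '[{"tx":0,"ty":0,"tz":0,"roll":0},{"tx":0,"ty":0,"tz":0,"roll":0},{"tx":0,"ty":0,"tz":0,"roll":0},{"tx":0,"ty":0,"tz":0,"roll":0},{"tx":0,"ty":0,"tz":0,"roll":0}]' 0.040 5
```

```text
t: 1.5
tcp_pos: [0.5754, 0.0105, 0.0868]
ee_rot: [[-0.147, 0.989, 0.0], [0.989, 0.147, -0.0], [-0.0, 0.0, -1.0]]
wrist_force: [1.3, -0.1, 0.3]
width: 0.998
gripper_force: 0.0
t: 1.7
tcp_pos: [0.5761, 0.0105, 0.0882]
ee_rot: [[-0.147, 0.989, 0.003], [0.989, 0.147, -0.0], [-0.001, 0.003, -1.0]]
wrist_force: [-0.2, 0.3, -0.0]
width: 0.894
gripper_force: 0.0
t: 2.2
tcp_pos: [0.5741, 0.0106, 0.0866]
ee_rot: [[-0.148, 0.989, -0.002], [0.989, 0.148, -0.0], [0.0, -0.002, -1.0]]
wrist_force: [-2.8, -0.4, 4.0]
width: 0.507
gripper_force: 5.0
```

Width is 44 mm, so the lever is fully squeezed. I'll firm the grip.

```bash
python3 -m jog '[{"tx":0,"ty":0,"tz":0,"roll":0},{"tx":0,"ty":0,"tz":0,"roll":0},{"tx":0,"ty":0,"tz":0,"roll":0},{"tx":0,"ty":0,"tz":0,"roll":0}]' 0.036 15
```

```text
t: 2.6
tcp_pos: [0.5742, 0.0106, 0.0866]
ee_rot: [[-0.148, 0.989, -0.002], [0.989, 0.148, -0.0], [0.0, -0.002, -1.0]]
wrist_force: [-4.9, -0.4, 5.8]
width: 0.504
gripper_force: 15.0
```

```bash
python3 -m jog '[{"tx":0.001,"ty":-0.001,"tz":0,"roll":0},{"tx":0.004,"ty":-0.001,"tz":0,"roll":0},{"tx":0.009,"ty":-0.001,"tz":0,"roll":0},{"tx":0.015,"ty":-0.001,"tz":0,"roll":0},{"tx":0.021,"ty":-0.001,"tz":0,"roll":0},{"tx":0.027,"ty":-0.001,"tz":0,"roll":0},{"tx":0.033,"ty":-0.001,"tz":0,"roll":0},{"tx":0.038,"ty":-0.001,"tz":0,"roll":0},{"tx":0.041,"ty":-0.001,"tz":0,"roll":0},{"tx":0.042,"ty":-0.001,"tz":0,"roll":0},{"tx":0.042,"ty":-0.001,"tz":0,"roll":0}]'
```

```text
t: 3.7
tcp_pos: [0.5678, 0.0525, 0.0866]
ee_rot: [[-0.148, 0.989, 0.0], [0.989, 0.148, 0.001], [0.001, 0.0, -1.0]]
wrist_force: [1.2, 1.2, 2.4]
width: 0.502
gripper_force: 15.0
```

```bash
python3 -m jog '[{"tx":0.001,"ty":0,"tz":0,"roll":0},{"tx":0.004,"ty":0,"tz":0,"roll":0},{"tx":0.009,"ty":0,"tz":0,"roll":0},{"tx":0.015,"ty":0,"tz":0,"roll":0},{"tx":0.021,"ty":0,"tz":0,"roll":0},{"tx":0.027,"ty":0,"tz":0,"roll":0},{"tx":0.034,"ty":0,"tz":0,"roll":0},{"tx":0.041,"ty":0,"tz":0,"roll":0},{"tx":0.047,"ty":0,"tz":0,"roll":0},{"tx":0.051,"ty":0,"tz":0,"roll":0},{"tx":0.052,"ty":0,"tz":0,"roll":0},{"tx":0.052,"ty":0,"tz":0,"roll":0}]'
python3 - <<'E'
from plant import r
import cv2,pickle
c=r.capture("wrist");pickle.dump(c,open("w3.pkl","wb"));cv2.imwrite("pics/w3.png",cv2.resize(c["color"][20:270,130:430],None,fx=2.4,fy=2.4,interpolation=2))
E
```

```text
t: 4.9
tcp_pos: [0.56, 0.104, 0.0866]
ee_rot: [[-0.148, 0.989, 0.0], [0.989, 0.148, 0.001], [0.001, 0.0, -1.0]]
wrist_force: [2.3, 1.0, 2.0]
width: 0.506
gripper_force: 15.0
```

View pics/w3.png

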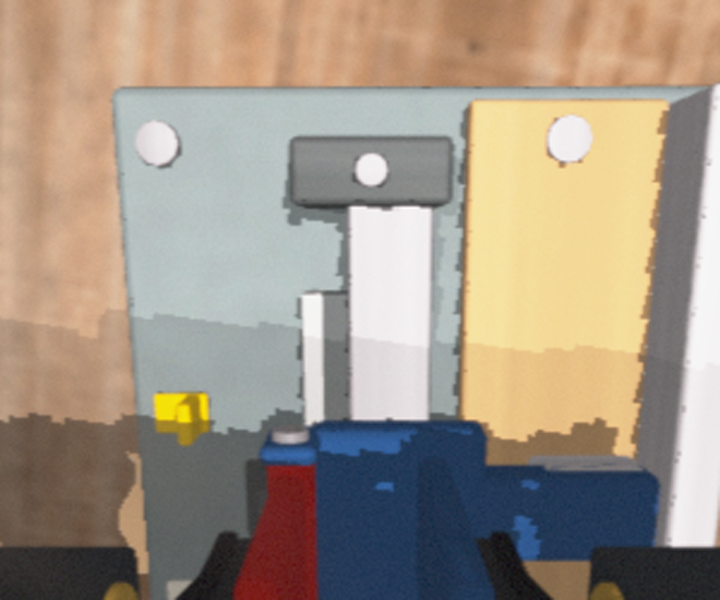

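Stop has travelled 95 mm. The yellow flag is at crop (180,393–440) and the base's far edge at v≈90. I'll check the flag distance before easing the grip.

Run:
```python
from h import *
from plant import r
c=pickle.load(open("w3.pkl","rb"));s=r.read_state();R=s["ee_rot"];t=s["tcp_pos"]
for n,u,v,z in [("far edge",300,89,.012),("flag bot",175,422,.012),("flag up bot",188,443,.012),("flag top far",180,393,.03),("flag top near",190,420,.03),("body far",400,422,.049)]:
    print(n,np.round(((onplane(c,130+u/2.4,20+v/2.4,z)-t)@R)*1000,1))
```

```text
far edge [110.6 -15.7  74.7]
flag bot [ 18.  -55.2  74.6]
flag up bot [ 11.5 -51.7  74.6]
flag top far [ 30.4 -49.   56.6]
flag top near [ 22.8 -46.7  56.6]
body far [26.7 10.8 37.7]
```

The stop is ~19 mm from the flag, with the notch expected about +7 mm on. I'll move there, then open to 52 mm: if the pawl drops, the spring keeps pressing on the pads.

```bash
python3 -m jog '[{"tx":0.002,"ty":0,"tz":0,"roll":0},{"tx":0.005,"ty":0,"tz":0,"roll":0},{"tx":0.007,"ty":0,"tz":0,"roll":0},{"tx":0.007,"ty":0,"tz":0,"roll":0},{"tx":0.007,"ty":0,"tz":0,"roll":0}]'
python3 -m jog '[{"tx":0,"ty":0,"tz":0,"roll":0},{"tx":0,"ty":0,"tz":0,"roll":0},{"tx":0,"ty":0,"tz":0,"roll":0},{"tx":0,"ty":0,"tz":0,"roll":0}]' 0.048 5
python3 -m jog '[{"tx":0,"ty":0,"tz":0,"roll":0},{"tx":0,"ty":0,"tz":0,"roll":0},{"tx":0,"ty":0,"tz":0,"roll":0},{"tx":0,"ty":0,"tz":0,"roll":0}]' 0.051 5
```

```text
t: 5.45
tcp_pos: [0.559, 0.1107, 0.0866]
ee_rot: [[-0.148, 0.989, 0.0], [0.989, 0.148, 0.0], [0.0, 0.0, -1.0]]
wrist_force: [1.5, 1.4, 2.6]
width: 0.505
gripper_force: 15.0
t: 5.85
tcp_pos: [0.5571, 0.1104, 0.0859]
ee_rot: [[-0.147, 0.989, -0.004], [0.989, 0.147, -0.0], [0.0, -0.004, -1.0]]
wrist_force: [-6.2, -0.2, 4.9]
width: 0.549
gripper_force: 3.2
t: 6.25
tcp_pos: [0.5567, 0.1103, 0.0857]
ee_rot: [[-0.147, 0.989, -0.005], [0.989, 0.147, -0.0], [0.0, -0.005, -1.0]]
wrist_force: [-6.1, -0.3, 5.5]
width: 0.586
gripper_force: 2.9
```

```bash
python3 -m jog '[{"tx":0,"ty":0,"tz":0,"roll":0},{"tx":0,"ty":0,"tz":0,"roll":0},{"tx":0,"ty":0,"tz":0,"roll":0},{"tx":0,"ty":0,"tz":0,"roll":0}]' 0.054 5
python3 -m jog '[{"tx":0,"ty":0,"tz":0,"roll":0},{"tx":0,"ty":0,"tz":0,"roll":0},{"tx":0,"ty":0,"tz":0,"roll":0},{"tx":0,"ty":0,"tz":0,"roll":0}]' 0.057 5
```

```text
t: 6.65
tcp_pos: [0.5566, 0.1103, 0.0855]
ee_rot: [[-0.147, 0.989, -0.005], [0.989, 0.147, -0.0], [0.0, -0.005, -1.0]]
wrist_force: [-4.9, -0.9, 3.9]
width: 0.622
gripper_force: 2.8
t: 7.05
tcp_pos: [0.5565, 0.1103, 0.0852]
ee_rot: [[-0.147, 0.989, -0.006], [0.989, 0.147, -0.0], [0.0, -0.006, -1.0]]
wrist_force: [-5.2, -1.3, 3.2]
width: 0.651
gripper_force: 2.6
```

Still spring-loaded at 56.6 mm (lever ≈ 0.065), well below land level, so the pawl is in the notch. I'll release fully and look.

```bash
python3 -m jog '[{"tx":0,"ty":0,"tz":0,"roll":0},{"tx":0,"ty":0,"tz":0,"roll":0},{"tx":0,"ty":0,"tz":0,"roll":0},{"tx":0,"ty":0,"tz":0,"roll":0}]' 0.064 5
python3 -m jog '[{"tx":0,"ty":0,"tz":0,"roll":0},{"tx":0,"ty":0,"tz":0,"roll":0},{"tx":0,"ty":0,"tz":0,"roll":0},{"tx":0,"ty":0,"tz":0,"roll":0},{"tx":0,"ty":0,"tz":0,"roll":0}]' 0.087 5
python3 -m jog '[{"tx":0,"ty":0,"tz":-0.02,"roll":0},{"tx":0,"ty":0,"tz":-0.05,"roll":0},{"tx":0,"ty":0,"tz":-0.09,"roll":0},{"tx":0,"ty":0,"tz":-0.13,"roll":0},{"tx":0,"ty":0,"tz":-0.136,"roll":0},{"tx":-0.01,"ty":0,"tz":-0.136,"roll":0},{"tx":-0.01,"ty":0,"tz":-0.136,"roll":0}]'
python3 - <<'E'
from plant import r
import cv2,pickle
c=r.capture("wrist");pickle.dump(c,open("w4.pkl","wb"));cv2.imwrite("pics/w4.png",cv2.resize(c["color"][20:270,160:410],None,fx=2.4,fy=2.4,interpolation=2))
E
```

```text
t: 7.45
tcp_pos: [0.558, 0.1104, 0.0856]
ee_rot: [[-0.147, 0.989, -0.002], [0.989, 0.147, -0.0], [0.0, -0.002, -1.0]]
wrist_force: [-2.7, 0.1, -3.3]
width: 0.734
gripper_force: 1.9
t: 7.95
tcp_pos: [0.5603, 0.1105, 0.0876]
ee_rot: [[-0.147, 0.989, 0.003], [0.989, 0.147, 0.0], [-0.0, 0.003, -1.0]]
wrist_force: [-0.8, -0.9, -0.7]
width: 0.984
gripper_force: 0.0
t: 8.65
tcp_pos: [0.5602, 0.0993, 0.2215]
ee_rot: [[-0.147, 0.989, -0.001], [0.989, 0.147, -0.001], [-0.001, -0.001, -1.0]]
wrist_force: [-0.2, -0.9, -0.3]
width: 1.001
gripper_force: 0.0
```

View pics/w4.png

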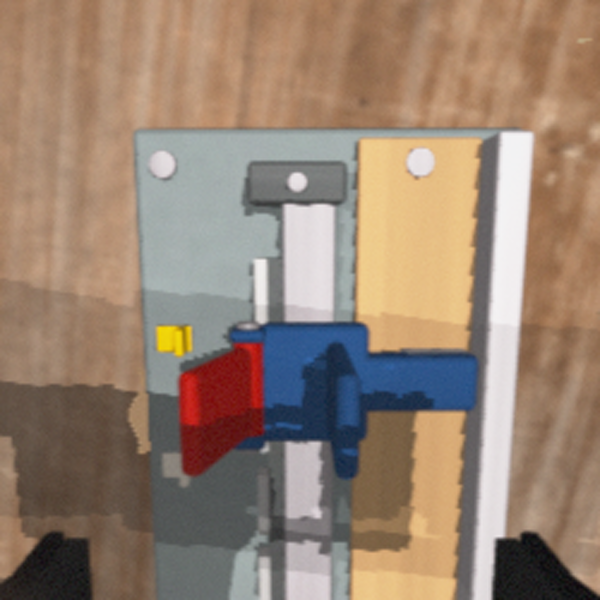

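The paddle now stands ~10 mm further out than when it rested on the land (u 181 to plate 357), i.e. the lever has swung ≈ 0.15 rad to home. The stop is ~12 mm from the flag and the gripper is clear, so I'm handing in.

```bash
python3 -c "
from plant import r
print(r.hand_in())"
```

```text
the job is handed in; nothing more can be done
None
```

The job is handed in: the stop was slid with the lever held fully squeezed to the notch about 12 mm from the yellow flag, the last picture shows the pawl home in it, and the gripper is clear; the judge's verdict was not reported.

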